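# Swap the clipped-in laser module

### The arm

A 6-joint arm with a two-finger parallel gripper is mounted at the origin on a cart in front of the work surface, level with it; the furniture and walls round the work are solid. World frame = base frame: x ahead of the robot, y to its left, z up, the work surface at z = 0. Lengths are in mm, angles in rad, forces in N, time in s.
With the tool pointing down it reaches from about 300 to 775 mm from the base axis. Payload 14.6 kg.
Tool frame: the origin (TCP) lies between the finger pads; the fingertips stand 19 mm ahead of it and the grasp point (between the pads) is the TCP (manip.tcp_to_tips is the distance from the TCP to the fingertips, in mm); x points along the fingers, z is the direction in which the jaws open and shut, and the axes are right-handed (so a half turn about x gives the same grasp; the last joint's range is limited). The gripper opens to 94 mm and grips with 3 to 60 N. Pads are 16 mm wide; open, the fingers measure 119 mm over their backs; the gripper's body (75 mm by 177 mm) begins 78 mm behind the grasp point.
Start: joints at [-1.364, 0.3, 1.521, -0, 1.321, -0.067], TCP at [148.709, -529.505, 224.446] pointing down, gripper open.
Joint ranges: [-3.03, 3.03], [-0.79, 2.21], [0.23, 2.52], [-1.04, 4.18], [0, 3.07], [-2.55, 2.55]. Speed limits (rad/s): [2.22, 2.22, 2.57, 3.14, 3.14, 3.14].

### API

Orientations are given as [roll, pitch, yaw] about the fixed x, y, z axes, in that order (R = Rz(yaw) Ry(pitch) Rx(roll)).
In Python, from cell import manip gives the robot as it stands.
- The arm moves only by the tool jog_arm, never from a script. Its argument "moves" is a list that holds one entry, the list of rows, each a list of 6 numbers: the shift along the world's x, y, z in mm, then the turn, a rotation vector about the world's x, y, z in degrees. In form: [[[dx, dy, dz, wx, wy, wz], ...]]. A call has 1 to 5 rows; each row shifts and turns the pose as measured when the row begins; what a row does not reach is not made up. A row lasts 1/10 s, in which the tool goes at most 50 mm and 8.59 degrees, less where a joint would pass 70% of its speed; a pose out of reach is approached as far as the arm can. A call is refused whole if a number of a shift passes 50 or a number of a turn 8.59, either way. A call with a gripper value outside its range is refused whole. "gripper" is the opening, from -1 (shut) to 1 (fully open), set as the call begins (left out, the last holds). The fingers move at their own pace and stop on an object; "squeeze" is the grip in N (left out, the last holds). Time passes only in rows, so rows that do not move let the fingers close. It gives the time, the measured TCP pose, the force and the opening at its end, in the units of the state.
- manip.read_state(): the state, without advancing time (a new reading comes with each control period).
- manip.camera(name): name is "side" or "top" or "wrist"; returns (picture, depth): 384x512x3 uint8, blue, green, red; 384x512 float32, mm along the optical axis (not along the pixel's ray), 0 where there is no reading.
- manip.camera_params(name): a dict with "fx", "fy", "cx", "cy" (pixels), "dist" ([k1, k2, p1, p2, k3] as OpenCV has them; the pictures are not rectified), "rvec" (rotation vector, rad) and "tvec" (3), from world to camera coordinates, as OpenCV has them. Camera axes: x right, y down, z forward; pixel columns grow to the right and rows downward; lengths in mm; the calibration is good to about 2 mm. A picture is of the moment at which its call begins: read the wrist's pose just before it. camera_params takes no time and is no camera call; for the wrist camera it gives the pose at the moment of the call.
- manip.sign_off(): hands the job in, once; it reports no verdict.
The state is a dict: "clock": time; "joints": joint angles; "qd": joint speeds; "effort": joint torques, N m; "eef_pos": TCP position; "eef_rot": TCP orientation; "wrist_force": force on the tool from outside, world axes, zero at the start; "moment": the same for the moment, N m; "finger_gap": finger opening in mm.
Only numpy, scipy, OpenCV 4.12 (cv2) and the standard library are available. Lean on these libraries where they do the work, as an engineer would, in place of code of your own. Each camera call takes 0.05 s, during which the arm holds its last target. There are 200 camera calls.

### The job

Swap the laser module in the sloping spring clips: pull the short module out and lay it in the grey tray, not dropping it, then press the long module into both clips, its narrow nose toward the ring, until it snaps fully home, and stop pushing as soon as it has snapped. Leave the other things on the bench standing where they are, and let go of everything at the end.

Things in the scene. Friction and masses are not known exactly. Their poses are not given: they have to be found in the camera images.
- cradle: fixed metal cradle that carries the clips, on a 125 x 150 mm foot. Origin on the worktop straight below the clip seat; x points to its back (away from the robot), y to its left end. Back panel of the light shield 76 to 80 mm behind the origin
- shield_edge (a point): middle of the front edge of the shield's roof (112 mm wide): 20 mm behind the clip seat, 208 mm above the worktop, so above the clips. A gripper cannot come straight down there; it must lean along the slope
- aperture (a point): centre of the small upright ring (28 mm across, 6 mm thick) on the cradle, 78 mm from the clip seat in line with its axis, toward the cradle's y: the nose points at it
- clip_seat (a point): centre of a fully seated module, 88 mm above the worktop. z axis: the way the clips open and modules are pulled out (push in along -z); it leans 35 deg from vertical toward the cradle's front. y axis: along the seated module, toward the ring. x axis: up the slope. Between the clips, x within 30 mm, nothing is higher than 31 mm below this point
- clip_left (a point): seat of the steel spring clip nearer the ring, 32 mm from clip_seat along y; axes alike. Clip 8 mm wide along y; two sprung jaws, within 16 mm either side in x, flared ends up to 17 mm above the seat
- clip_right (a point): seat of the other clip, 32 mm from clip_seat along -y, the same. A module meets the lips with its axis 12 mm above the seat; both clips together take roughly 8 to 18 N to push in or pull out, most at about 10 mm; then it gives way and is drawn onto the rigid seats
- short_module: bare metal laser module, 90 mm long, 16 mm round, 80 g, clipped in the cradle at the start, nose to the ring. Origin on its axis in the middle of its grooved eight-sided grip (20 mm across flats, 44 mm long); y along the axis to the nose, 46 mm away. Flats of the grip face along its x (the slope, while clipped in) and its z
- long_module: like the short one but 120 mm long: nose tip 60 mm from the origin along +y (last 10 mm only 10 mm across), tail 60 mm the other way; same grip (20 mm across flats, 44 mm long, centred on the origin), 16 mm round, 80 g. Lies on a flat of its grip on the worktop, axis 10 mm up, upright flats on its +x and -x sides
- long_module_nose (a point): tip of the long module's narrow nose, on its axis
- tray: fixed open tray of grey plastic, 115 (x) x 150 (y) x 24 mm outside, walls and floor 3 mm. Origin on the worktop under its centre
- cage_cube: bystander: black cube with ports, 34 mm, standing beside the long module; origin under its centre
- post: bystander: upright steel post, 13 mm across, 50 mm tall, near the long module's tail; origin under its centre
- vial: bystander: amber vial with a screw cap, 27 mm across, 60 mm tall, beside the long module; origin under its centre
- slide_box: bystander: green box 39 x 86 x 30 mm; origin under its centre, long along its y
- connector: bystander: grey connector shell 32 x 58 x 14 mm lying flat; origin under its centre
Not all that is in view belongs to the job. Leave any pink look-alike of the short_module alone.

How it is judged:
By the outcome, as a careful person would: the job done as asked, in the order asked, and still so for the second after the job is handed in, with the robot touching nothing.
It also fails if it takes over 58 s, if anything falls off the work surface, if the arm or the gripper's body presses on something with over 40 N, if the wrist force passes 120 N, or if a joint passes its speed limit or range.

## Working session

There is one attempt and no reset: what is moved stays moved. The work goes in short steps, Python scripts to look and compute and a tool call to move; the robot and the scene stay as the last step left them, time stands still between calls to the robot, and variables do not carry over. Pictures are saved under pics/ and viewed, about 8 in all and at most 12, crops included, and the job is handed in when it is done.

Besides the shell and the picture viewer there is one more tool, called after "Request:" by a JSON object that holds its "api" and its "payload", one argument or row to a line. jog_arm: Moves the arm, as the interface text tells. Its arguments: {"type":"object","properties":{"moves":{"type":"array","items":{"type":"array","items":{"type":"array","items":{"type":"number"}}}},"gripper":{"type":"number"},"squeeze":{"type":"number"}},"required":["moves"]}

```bash
ls; mkdir -p pics
python3 - <<'E'
from cell import manip
import cv2,numpy as np
s=manip.read_state();print(s)
for n in("top","side"):
    im,d=manip.camera(n);cv2.imwrite(f"pics/{n}0.png",im);np.save(f"pics/{n}0.npy",d)
    p=manip.camera_params(n);print(n,p)
t=cv2.imread("pics/top0.png");u=cv2.imread("pics/side0.png")
cv2.imwrite("pics/t0.png",cv2.resize(t,(800,600)));cv2.imwrite("pics/s0.png",cv2.resize(u,(800,600)))
E
```

```text
pics
{'clock': 0.0, 'joints': array([-1.36361545e+00,  3.00481743e-01,  1.52158695e+00,  1.39643860e-05,
        1.32068575e+00, -6.65948700e-02]), 'qd': array([ 2.22357451e-05, -4.26327688e-04,  1.62662717e-03,  1.16893510e-03,
       -1.13533410e-03,  6.24276083e-04]), 'effort': array([ 2.09282807e-04, -5.31808734e+01, -3.52735376e+01,  7.07540126e-02,
        2.43670604e-02, -1.27353223e-04]), 'eef_pos': array([ 148.65642089, -529.28030195,  223.87799198]), 'eef_rot': array([3.06335609, 1.56963445, 1.76633205]), 'wrist_force': array([-0.30468924, -0.53191884, -0.51341794]), 'moment': array([-0.00808434, -0.03121591, -0.0048652 ]), 'finger_gap': 94.5129281974192}
top {'fx': 367.8151823480067, 'fy': 367.8151823480067, 'cx': 259.8677751937527, 'cy': 191.0728399362003, 'dist': array([-0.02107171,  0.        ,  0.        ,  0.        ,  0.        ]), 'rvec': array([ 2.14422799, -2.15694247,  0.15338404]), 'tvec': array([ 25.13237293, 627.50519455, 966.04715109])}
side {'fx': 421.12471754791727, 'fy': 421.12471754791727, 'cx': 255.53772443145763, 'cy': 194.74535164357454, 'dist': array([-0.01399624,  0.        ,  0.        ,  0.        ,  0.        ]), 'rvec': array([ 0.7950746 , -2.38924654,  1.29676117]), 'tvec': array([519.91667587, 321.59417133, 896.49963409])}
```

View pics/t0.png

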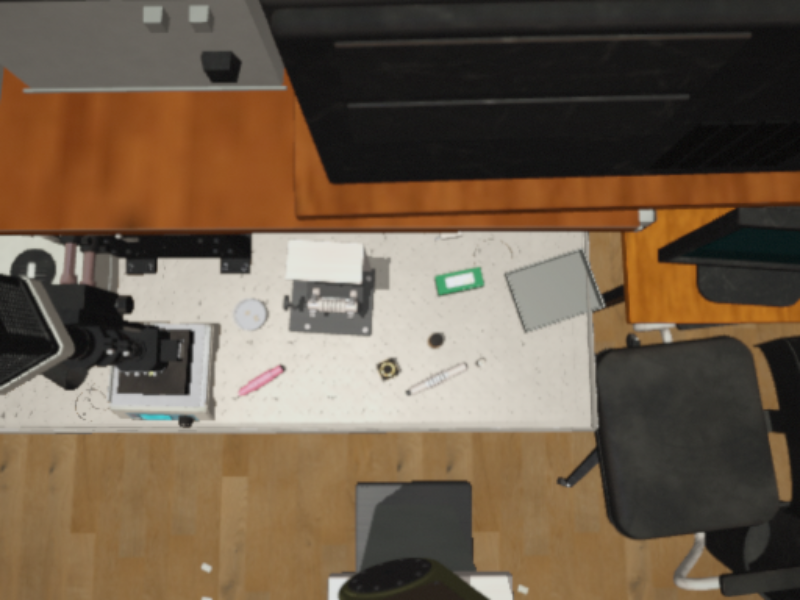

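View pics/s0.png

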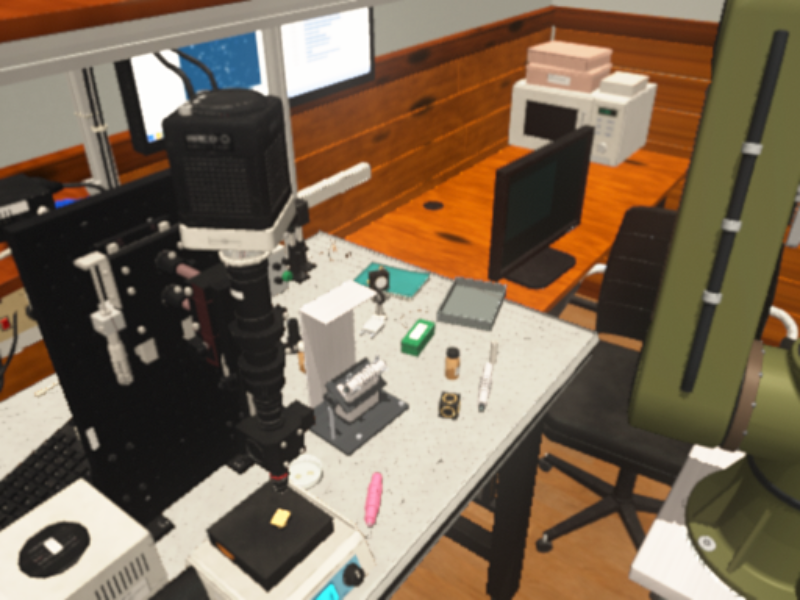

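```bash
cat > h.py <<'E'
import cv2,numpy as np
from cell import manip
from scipy.spatial.transform import Rotation as Ro
def P(n): return manip.camera_params(n)
def KD(p): return np.array([[p['fx'],0,p['cx']],[0,p['fy'],p['cy']],[0,0,1]]),np.array(p['dist'])
def ray(p,uv):
    K,D=KD(p);R=cv2.Rodrigues(p['rvec'])[0]
    n=cv2.undistortPoints(np.array(uv,float).reshape(-1,1,2),K,D).reshape(-1,2)
    c=np.c_[n,np.ones(len(n))];return -R.T@p['tvec'],c@R
def onz(p,uv,z):
    o,d=ray(p,uv);return o+d*((z-o[2])/d[:,2])[:,None]
def dep(p,uv,dm):
    o,d=ray(p,uv);u=np.round(np.array(uv).reshape(-1,2)).astype(int);return o+d*dm[u[:,1],u[:,0]][:,None]
def proj(p,X):
    K,D=KD(p);return cv2.projectPoints(np.array(X,float).reshape(-1,1,3),p['rvec'],p['tvec'],K,D)[0].reshape(-1,2)
def cloud(p,dm):
    v,u=np.mgrid[0:384,0:512];uv=np.c_[u.ravel(),v.ravel()];return dep(p,uv,dm).reshape(384,512,3)
E
python3 - <<'E'
from h import *
t=cv2.imread("pics/top0.png");s=cv2.imread("pics/side0.png")
p=P("top");d=np.load("pics/top0.npy")
C=cloud(p,d);
print("worktop z",np.median(C[240:260,150:165,2]), "tray ctr",C[187,355],"pink",C[243,168],"long",C[242,280],"box",C[180,294],"cube",C[236,248],"vial",C[217,279],"cradle",C[195,212],"roof",C[168,208])
a=cv2.resize(t[145:260,170:320],(800,600),interpolation=cv2.INTER_CUBIC)
b=cv2.resize(s[170:290,190:350],(800,600),interpolation=cv2.INTER_CUBIC)
cv2.imwrite("pics/a.png",a);cv2.imwrite("pics/b.png",b)
E
```

```text
worktop z 0.7320280176321603 tray ctr [ 643.31342202 -251.11871347    4.8541471 ] pink [487.76126214 276.2075583   17.84413275] long [488.79045397 -33.43212297  18.30367517] box [659.9201764  -74.04519762  32.17678401] cube [505.58431544  54.60021661  30.42220666] vial [555.00848152 -29.25513424  60.37661917] cradle [610.6084441  145.91872621  96.89929648] roof [658.64789517 141.35004358 210.86052816]
```

View pics/a.png

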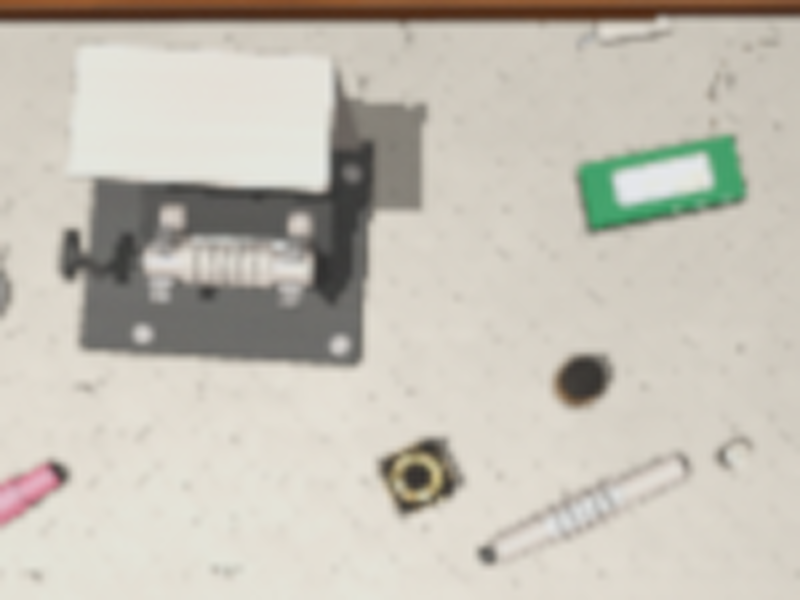

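View pics/b.png

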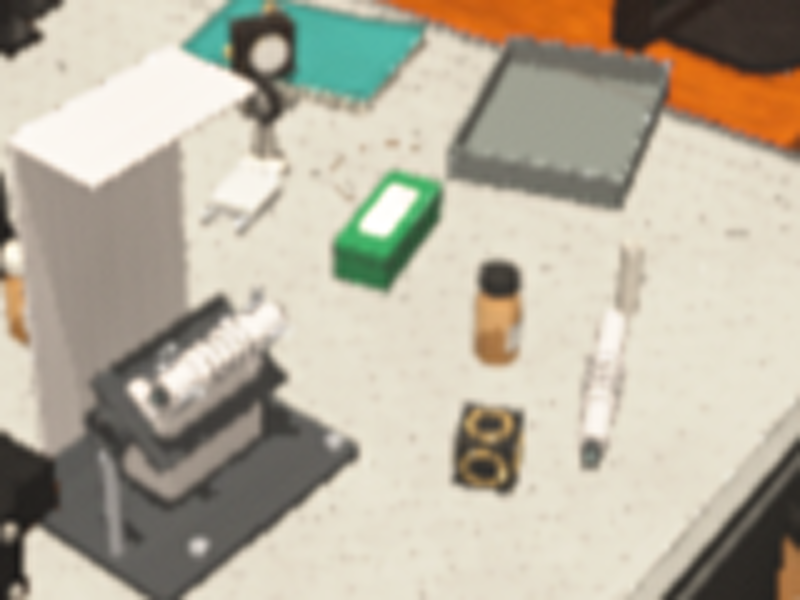

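```bash
cat >> h.py <<'E'
def ang(v): return np.degrees(np.arctan2(v[1],v[0]))
def relrot(Rt): # remaining rotation vector deg in world from current
    s=manip.read_state();Rc=Ro.from_euler('xyz',s['eef_rot']);return (Ro.from_matrix(Rt)*Rc.inv()).as_rotvec(degrees=True)
E
python3 - <<'E'
from h import *
t=cv2.imread("pics/top0.png");p=P("top");dm=np.load("pics/top0.npy");C=cloud(p,dm)
f=lambda c:np.c_[170+(np.array(c)[:,0]+.5)*150/800-.5,145+(np.array(c)[:,1]+.5)*115/600-.5]
rf=onz(p,f([(70,177),(328,190),(80,45),(335,58)]),208);print("roof",rf.round(1))
e=rf[0]-rf[1];e/=np.linalg.norm(e);print("yaw cradle y dir",ang(e)-90,np.linalg.norm(rf[0]-rf[1]))
m=(rf[0]+rf[1])/2;xd=np.array([e[1],-e[0],0]);print("seat from roof",m-20*xd)
# roof via depth
M=(abs(C[...,2]-209)<4);M[:, :170]=0;M[:,260:]=0
r=cv2.minAreaRect(M.nonzero()and np.argwhere(M)[:,::-1].astype(np.float32));q=onz(p,cv2.boxPoints(r),208);print("roof mask",q.round(1))
# foot screw
print("foot corners z8",onz(p,f([(80,348),(358,362)]),8).round(1), C[int(145+340/5.217),int(170+250/5.33)])
print("short nose/tail", onz(p,f([(118,258),(315,268)]),88).round(1))
L=onz(p,f([(480,556),(688,461)]),10);print("long",L.round(1),L.mean(0),"yaw",ang(L[0]-L[1])-90,np.linalg.norm(L[0]-L[1]))
print("grip",onz(p,f([(585,508)]),20))
print("cube,post,vial",onz(p,f([(417,476)]),34),onz(p,f([(735,452)]),50),onz(p,f([(583,378)]),60))
# tray
V=onz(p,np.array([(505,275),(583,252),(605,303),(527,331)])*.64,24);print("tray",V.round(1),V.mean(0),ang(V[0]-V[1])-90)
R=Ro.from_euler('xyz',manip.read_state()['eef_rot']).as_matrix();print(R.round(3))
pw=P("wrist");print("wrist cam in tool", R.T@(-cv2.Rodrigues(pw['rvec'])[0].T@pw['tvec']-manip.read_state()['eef_pos']), (cv2.Rodrigues(pw['rvec'])[0]@R).round(2),pw['fx'])
E
```

```text
roof [[634.9 199.8 208. ]
 [628.4  88.1 208. ]
 [694.6 196.8 208. ]
 [688.   85.4 208. ]]
yaw cradle y dir -3.3199176660562983 111.82008034927652
seat from roof [611.6569347  145.10031775 208.        ]
roof mask [[691.3 210.  208. ]
 [706.9  89.2 208. ]
 [217.4  24.  208. ]
 [203.9 135.9 208. ]]
foot corners z8 [[576.2 234.1   8. ]
 [567.8  87.    8. ]] [578.988051   144.92769687  12.72386886]
short nose/tail [[614.6 200.3  88. ]
 [609.  103.4  88. ]]
long [[463.9  23.1  10. ]
 [513.5 -86.2  10. ]] [488.73392685 -31.57350167  10.        ] yaw 24.397069602737815 120.05013517427349
grip [[488.90339401 -31.35360203  20.        ]]
cube,post,vial [[505.98627655  55.09096301  34.        ]] [[ 516.97359344 -105.75181463   50.        ]] [[554.91328208 -29.02341334  60.        ]]
tray [[ 672.3 -157.4   24. ]
 [ 714.  -300.8   24. ]
 [ 620.3 -335.9   24. ]
 [ 570.8 -193.6   24. ]] [ 644.36568867 -246.96640044   24.        ] 16.222961347750783
[[-0.     0.963  0.27 ]
 [ 0.001  0.27  -0.963]
 [-1.     0.    -0.001]]
wrist cam in tool [-161.56473305   65.0506457     1.1866482 ] [[ 0.    0.    1.  ]
 [-0.23 -0.97  0.  ]
 [ 0.97 -0.23 -0.  ]] 330.1499731544919
```

Request:
{"api": "jog_arm", "payload": {
  "moves": [
    [[19,34,2,0,0,5.9],[19,34,2,0,0,5.9],[19,34,2,0,0,5.9],[19,34,2,0,0,5.9],[19,34,2,0,0,5.9]]
  ],
  "gripper": -0.32,
  "squeeze": 50
}}

```text
clock: 0.6
eef_pos: [243.5, -355.1, 231.2]
eef_rot: [3.003, 1.565, 2.233]
wrist_force: [0.4, -0.8, 0.4]
finger_gap: 57.2
```

Request:
{"api": "jog_arm", "payload": {
  "moves": [
    [[19,34,2,0,0,5.9],[19,34,2,0,0,5.9],[19,34,2,0,0,5.9],[19,34,2,0,0,5.9],[19,34,2,0,0,5.9]]
  ]
}}

```text
clock: 1.1
eef_pos: [340.2, -177.1, 241.1]
eef_rot: [2.958, 1.565, 2.723]
wrist_force: [0.4, -0.7, 0.8]
finger_gap: 32.0
```

Request:
{"api": "jog_arm", "payload": {
  "moves": [
    [[19,34,0,0,0,5.9],[19,34,0,0,0,5.9],[19,34,0,0,-4.8,0],[19,34,0,0,-4.8,0],[19,34,0,0,-4.8,0]]
  ]
}}

```text
clock: 1.6
eef_pos: [438.3, 1.2, 241.1]
eef_rot: [0.028, 1.319, 0.014]
wrist_force: [0.6, 0.2, -0.7]
finger_gap: 32.1
```

Request:
{"api": "jog_arm", "payload": {
  "moves": [
    [[19,34,0,0,-4.8,0],[19,34,0,0,-4.8,0],[0,0,0,0,-4.8,0],[0,0,0,0,-4.8,0],[0,0,0,0,-4.8,0]]
  ]
}}

```text
clock: 2.1
eef_pos: [477.9, 77.6, 241.3]
eef_rot: [0.023, 0.882, 0.017]
wrist_force: [-0.3, -0.4, 0.2]
finger_gap: 31.8
```

```bash
cat >> h.py <<'E'
seat=np.array([611.7,145.1,88.]);yaw=-3.3
Rc=Ro.from_euler('zy',[yaw,-35],degrees=True).as_matrix() # clip axes: x up slope, z out
def toolR(lean,yw=None): # tool x down/forward, z up-slope
    B=Ro.from_euler('zy',[yaw if yw is None else yw,-lean],degrees=True).as_matrix()
    return np.c_[-B[:,2],B[:,1],B[:,0]]
def todo(pos,R):
    s=manip.read_state();print("d",(pos-s['eef_pos']).round(1),"rot",relrot(R).round(2),"F",s['wrist_force'].round(1),"gap",s['finger_gap'].round(1),"t",s['clock'])
E
python3 - <<'E'
from h import *
print(Rc.round(3))
todo(seat+Rc[:,2]*111,toolR(39))
E
```

```text
[[ 0.818  0.047 -0.574]
 [-0.058  0.998 -0.   ]
 [ 0.573  0.033  0.819]]Traceback (most recent call last):
  File "<stdin>", line 3, in <module>
  File "h.py", line 27, in todo
    s=manip.read_state();print("d",(pos-s['eef_pos']).round(1),"rot",relrot(R).round(2),"F",s['wrist_force'].round(1),"gap",s['finger_gap'].round(1),"t",s['clock'])
                                                                                                                            ^^^^^^^^^^^^^^^^^^^^^
AttributeError: 'float' object has no attribute 'round'
```

```bash
sed -i "s/'zy'/'ZY'/; s/s\['finger_gap'\].round(1)/round(s['finger_gap'],1)/" h.py
python3 - <<'E'
from h import *
print(Rc.round(3))
todo(seat+Rc[:,2]*111,toolR(39))
E
```

```text
[[ 0.818  0.058 -0.573]
 [-0.047  0.998  0.033]
 [ 0.574 -0.     0.819]]
d [ 70.2  71.2 -62.4] rot [-0.84  0.46 -3.25] F [-0.3 -0.4  0.2] gap 31.8 t 2.1
```

Request:
{"api": "jog_arm", "payload": {
  "moves": [
    [[23,24,-20,-0.3,0.2,-1.1],[23,24,-20,-0.3,0.2,-1.1],[23,23,-20,-0.3,0.2,-1.1],[0,0,0,0,0,0],[0,0,0,0,0,0]]
  ]
}}

```text
clock: 2.6
eef_pos: [547.1, 151.7, 179.0]
eef_rot: [-0.001, 0.887, -0.059]
wrist_force: [0.3, -0.6, 0.7]
finger_gap: 32.0
```

Run:
```python
from h import *
todo(seat+Rc[:,2]*111,toolR(39))
p=P("wrist");im,d=manip.camera("wrist");cv2.imwrite("pics/w1.png",im);np.save("pics/w1.npy",d)
import pickle;pickle.dump(p,open("pics/w1.pkl","wb"))
o=im.copy()
for y in(-46,-32,0,32,44,46,78):
    for x in((-10,10) if abs(y)<30 else (0,)):
        q=proj(p,seat+Rc@[x,y,10 if abs(y)<30 else 0])[0];cv2.circle(o,(int(q[0]),int(q[1])),2,(0,0,255),-1)
cv2.imwrite("pics/w1v.png",cv2.resize(o,(800,600)))
```

```text
d [ 1.1 -3.  -0.1] rot [0.06 0.15 0.04] F [ 0.3 -0.6  0.7] gap 32.0 t 2.6
```

View pics/w1v.png

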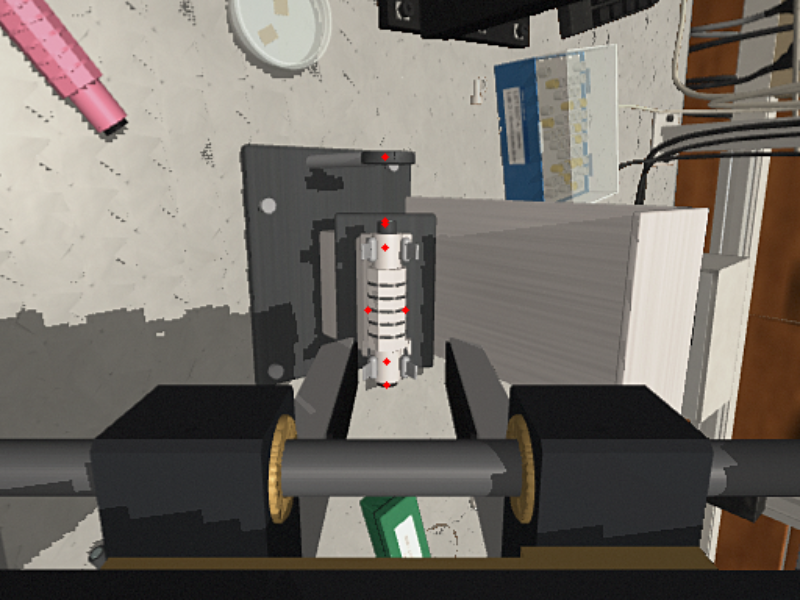

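Request:
{"api": "jog_arm", "payload": {
  "moves": [
    [[18,-4,-24,0,-0.4,0],[17,-1,-24,0,-0.4,0],[12,-1,-17,0,0,0],[6,0,-9,0,0,0],[0,0,0,0,0,0]]
  ]
}}

```text
clock: 3.15
eef_pos: [601.2, 141.5, 109.7]
eef_rot: [0.004, 0.864, -0.058]
wrist_force: [0.5, 0.2, -0.3]
finger_gap: 31.8
```

Run:
```python
from h import *
todo(seat+Rc[:,2]*12,toolR(40))
```

```text
d [  3.6   4.  -11.9] rot [-0.13  0.5   0.2 ] F [ 0.5  0.2 -0.3] gap 31.8 t 3.15
```

Request:
{"api": "jog_arm", "payload": {
  "moves": [
    [[0,4,0,0,0.2,0],[2,0,-6,0,0,0.1],[2,0,-6,0,0,0],[0,0,0,0,0,0]]
  ]
}}

```text
clock: 3.55
eef_pos: [605.3, 145.1, 101.7]
eef_rot: [0.006, 0.862, -0.055]
wrist_force: [0.1, 0.4, -0.3]
finger_gap: 31.9
```

Run:
```python
from h import *
todo(seat+Rc[:,2]*12,toolR(40))
```

```text
d [-0.4  0.4 -3.9] rot [-0.19  0.6   0.14] F [ 0.1  0.4 -0.3] gap 31.9 t 3.55
```

Request:
{"api": "jog_arm", "payload": {
  "moves": [
    [[0,0,-4,0,0.4,0],[0,0,0,0,0,0]]
  ]
}}

```text
clock: 3.75
eef_pos: [605.3, 145.2, 98.5]
eef_rot: [0.006, 0.869, -0.055]
wrist_force: [-0.4, 0.2, 0.6]
finger_gap: 32.0
```

Request:
{"api": "jog_arm", "payload": {
  "moves": [
    [[0,0,0,0,0,0],[0,0,0,0,0,0],[0,0,0,0,0,0]]
  ],
  "gripper": -1
}}

```text
clock: 4.05
eef_pos: [604.4, 145.1, 97.9]
eef_rot: [0.005, 0.87, -0.056]
wrist_force: [-0.6, -0.0, -1.8]
finger_gap: 19.5
```

Run:
```python
from h import *
todo(seat+Rc[:,2]*12,toolR(40))
```

```text
d [ 0.4  0.4 -0. ] rot [-0.18  0.14  0.14] F [-0.6 -0.  -1.8] gap 19.5 t 4.05
```

Request:
{"api": "jog_arm", "payload": {
  "moves": [
    [[-2,0,3,0,0,0],[-3,0,4,0,0,0],[-3,0,5,0,0,0]]
  ]
}}

```text
clock: 4.35
eef_pos: [595.9, 144.7, 108.8]
eef_rot: [0.004, 0.873, -0.057]
wrist_force: [-0.4, 1.2, -0.5]
finger_gap: 19.6
```

Request:
{"api": "jog_arm", "payload": {
  "moves": [
    [[-3,0,5,0,0,0],[-3,0,5,0,0,0],[-3,0,5,0,0,0]]
  ]
}}

```text
clock: 4.65
eef_pos: [586.5, 144.8, 125.8]
eef_rot: [0.005, 0.872, -0.056]
wrist_force: [-0.1, -0.3, -0.6]
finger_gap: 19.3
```

Request:
{"api": "jog_arm", "payload": {
  "moves": [
    [[-17,1,25,0,0,0],[-23,1,33,0,0,0],[-23,1,33,0,0,0],[0,0,0,0,0,0]]
  ]
}}

```text
clock: 5.05
eef_pos: [520.0, 148.0, 221.0]
eef_rot: [0.007, 0.872, -0.053]
wrist_force: [0.3, 0.1, -0.0]
finger_gap: 19.6
```

Run:
```python
from h import *
p=P("wrist");s=manip.read_state();im,d=manip.camera("wrist");cv2.imwrite("pics/w2.png",im)
R=Ro.from_euler('xyz',s['eef_rot']).as_matrix()
for y in(-44,46):
    q=proj(p,s['eef_pos']+R@[12,y,0]);print(q);cv2.circle(im,tuple(int(v) for v in q[0]),2,(0,0,255),-1)
cv2.imwrite("pics/w2v.png",cv2.resize(im[80:300,130:370],(660,600)))
tr=np.array([644.4,-247,0]);yt=16.2
todo(tr+[0,0,120],toolR(0,yt-0))
```

```text
[[254.84651414 304.7176433 ]]
[[254.58106085 150.44363327]]
d [ 124.  -394.8  -99. ] rot [-4.68 39.83 18.86] F [ 0.8 -0.9 -1.4] gap 19.5 t 5.1
```

View pics/w2v.png

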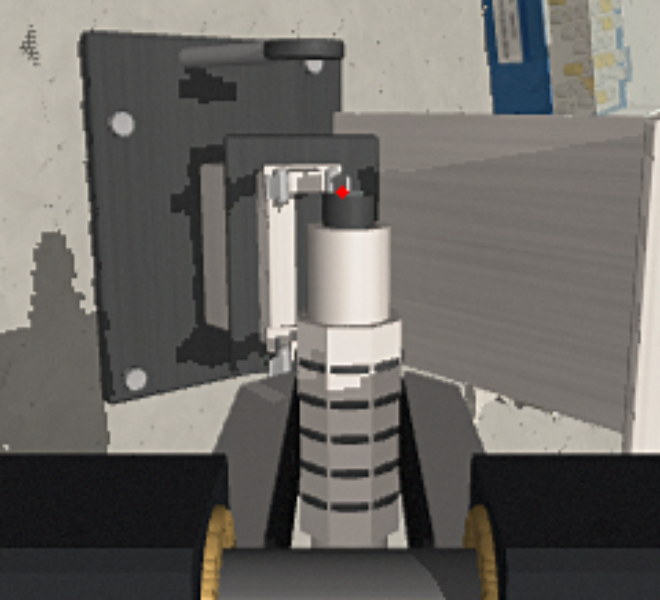

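Request:
{"api": "jog_arm", "payload": {
  "moves": [
    [[13,-42,0,-0.6,5,2.4],[13,-42,0,-0.6,5,2.4],[13,-42,0,-0.6,5,2.4],[13,-42,0,-0.6,5,2.4],[13,-42,0,-0.6,5,2.4]]
  ]
}}

```text
clock: 5.6
eef_pos: [573.5, -27.3, 212.1]
eef_rot: [-0.124, 1.25, 0.005]
wrist_force: [-0.1, 1.2, -1.0]
finger_gap: 19.3
```

Request:
{"api": "jog_arm", "payload": {
  "moves": [
    [[13,-42,-10,-0.6,5,2.4],[13,-42,-20,-0.6,5,2.4],[13,-42,-20,-0.5,5,2],[13,-42,-20,0,0,0],[0,0,0,0,0,0]]
  ]
}}

```text
clock: 6.1
eef_pos: [626.1, -207.2, 131.9]
eef_rot: [-0.323, 1.532, -0.074]
wrist_force: [0.2, 0.1, -0.5]
finger_gap: 19.4
```

Run:
```python
from h import *
todo(np.array([644.4,-247,26]),toolR(0,16.2))
```

```text
d [  18.3  -39.8 -105.9] rot [0.13 2.22 1.96] F [ 0.2  0.1 -0.5] gap 19.4 t 6.1
```

Request:
{"api": "jog_arm", "payload": {
  "moves": [
    [[9,-20,-20,0.1,1.1,1],[9,-20,-20,0,1.1,1],[0,0,-20,0,0,0],[0,0,-20,0,0,0],[0,0,-8,0,0,0]]
  ]
}}

```text
clock: 6.6
eef_pos: [643.1, -250.1, 33.0]
eef_rot: [2.771, 1.563, 3.051]
wrist_force: [-0.6, 0.3, -0.5]
finger_gap: 19.4
```

Run:
```python
from h import *
todo(np.array([644.4,-247,26]),toolR(0,16.2))
```

```text
d [ 1.3  3.1 -7. ] rot [-0.04 -0.47  0.15] F [-0.6  0.3 -0.5] gap 19.4 t 6.6
```

Request:
{"api": "jog_arm", "payload": {
  "moves": [
    [[1,2,-2,0,0,0],[0,0,-2,0,0,0],[0,0,0,0,0,0]]
  ]
}}

```text
clock: 6.9
eef_pos: [643.9, -247.2, 27.7]
eef_rot: [2.738, 1.561, 3.019]
wrist_force: [-0.1, 0.6, -0.7]
finger_gap: 19.5
```

Request:
{"api": "jog_arm", "payload": {
  "moves": [
    [[0,0,-1.5,0,0,0],[0,0,0,0,0,0]]
  ]
}}

```text
clock: 7.1
eef_pos: [644.6, -247.2, 27.8]
eef_rot: [2.84, 1.563, 3.121]
wrist_force: [-0.4, -0.6, -1.3]
finger_gap: 19.4
```

Request:
{"api": "jog_arm", "payload": {
  "moves": [
    [[0,0,-1.5,0,0,0],[0,0,0,0,0,0]]
  ]
}}

```text
clock: 7.3
eef_pos: [645.0, -247.3, 27.3]
eef_rot: [2.945, 1.564, -3.058]
wrist_force: [-0.0, 0.1, -0.2]
finger_gap: 19.2
```

Request:
{"api": "jog_arm", "payload": {
  "moves": [
    [[0,0,-2,0,0,0],[0,0,-1,0,0,0]]
  ]
}}

```text
clock: 7.5
eef_pos: [645.3, -247.5, 25.4]
eef_rot: [3.044, 1.565, -2.958]
wrist_force: [-6.5, 2.0, 10.1]
finger_gap: 19.2
```

Request:
{"api": "jog_arm", "payload": {
  "moves": [
    [[0,0,-1.5,0,0,0],[0,0,-1,0,0,0]]
  ]
}}

```text
clock: 7.7
eef_pos: [645.4, -247.6, 25.4]
eef_rot: [3.064, 1.565, -2.938]
wrist_force: [-4.9, 2.1, 6.7]
finger_gap: 19.1
```

Request:
{"api": "jog_arm", "payload": {
  "moves": [
    [[0,0,0,0,0,0],[0,0,0,0,0,0],[0,0,0,0,0,0]]
  ],
  "gripper": -0.3
}}

```text
clock: 8.0
eef_pos: [645.5, -247.7, 25.7]
eef_rot: [-3.139, 1.566, -2.858]
wrist_force: [0.5, -0.7, -0.7]
finger_gap: 32.8
```

Request:
{"api": "jog_arm", "payload": {
  "moves": [
    [[0,0,20,0,0,0],[0,0,45,0,0,0],[0,0,45,0,0,0],[0,0,30,0,0,0],[0,0,0,0,0,0]]
  ]
}}

```text
clock: 8.5
eef_pos: [643.8, -247.0, 168.2]
eef_rot: [2.822, 1.562, 3.102]
wrist_force: [0.8, 1.0, -0.8]
finger_gap: 32.7
```

Run:
```python
from h import *
im,_=manip.camera("wrist");t,_=manip.camera("top");cv2.imwrite("pics/t3.png",t)
a=cv2.resize(im,(533,400));b=cv2.resize(t[145:245,300:400],(267,267));c=np.zeros((400,800,3),np.uint8);c[:,:533]=a;c[:267,533:]=b
cv2.imwrite("pics/v3.png",c)
L=np.array([488.8,-31.5,0])
todo(L+[0,0,120],toolR(0,24.4))
```

```text
d [-153.8  215.   -43.6] rot [-0.1  -0.8   8.34] F [-0.1  0.2 -1. ] gap 32.5 t 8.6
```

View pics/v3.png

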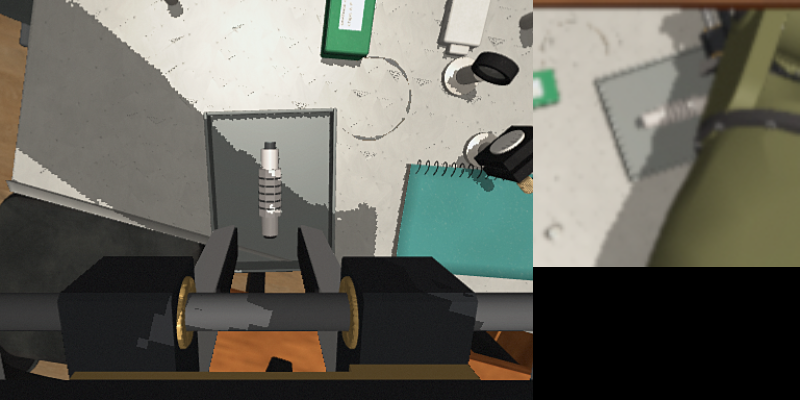

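Request:
{"api": "jog_arm", "payload": {
  "moves": [
    [[-28,39,0,0,-0.2,1.5],[-28,39,0,0,-0.2,1.5],[-28,39,0,0,-0.2,1.5],[-28,39,-5,0,-0.2,1.5],[-28,39,-5,0,0,1.5]]
  ]
}}

```text
clock: 9.1
eef_pos: [495.8, -50.0, 141.1]
eef_rot: [2.364, 1.556, 2.774]
wrist_force: [1.7, 0.9, 0.6]
finger_gap: 33.1
```

Request:
{"api": "jog_arm", "payload": {
  "moves": [
    [[-11,16,-15,0,0,0.5],[0,0,-15,0,0,0],[0,0,0,0,0,0]]
  ],
  "gripper": -0.2
}}

```text
clock: 9.4
eef_pos: [478.6, -28.9, 106.0]
eef_rot: [2.425, 1.547, 2.85]
wrist_force: [-0.0, 0.4, 0.6]
finger_gap: 37.9
```

Run:
```python
from h import *
L=np.array([488.8,-31.5,0]);B=Ro.from_euler('Z',24.4,degrees=True).as_matrix()
todo(L+[0,0,22],toolR(0,24.4))
p=P("wrist");im,_=manip.camera("wrist");cv2.imwrite("pics/w4.png",im)
for X in([0,60,10],[0,-60,10],[10,22,14],[-10,22,14],[10,-22,14],[-10,-22,14]):
    q=proj(p,L+B@X)[0];print(X,q.round(1));cv2.circle(im,tuple(int(round(v)) for v in q),1,(0,0,255),-1)
cv2.imwrite("pics/v4.png",cv2.resize(im[60:360,80:430],(700,600)))
```

```text
d [ 10.2  -2.6 -84. ] rot [-0.38 -1.28  0.06] F [-0.   0.4  0.6] gap 37.9 t 9.4
[0, 60, 10] [269.8 131.3]
[0, -60, 10] [268.7 275.3]
[10, 22, 14] [282.3 180.8]
[-10, 22, 14] [256.8 180.8]
[10, -22, 14] [281.5 234.3]
[-10, -22, 14] [256.8 234.1]
```

View pics/v4.png

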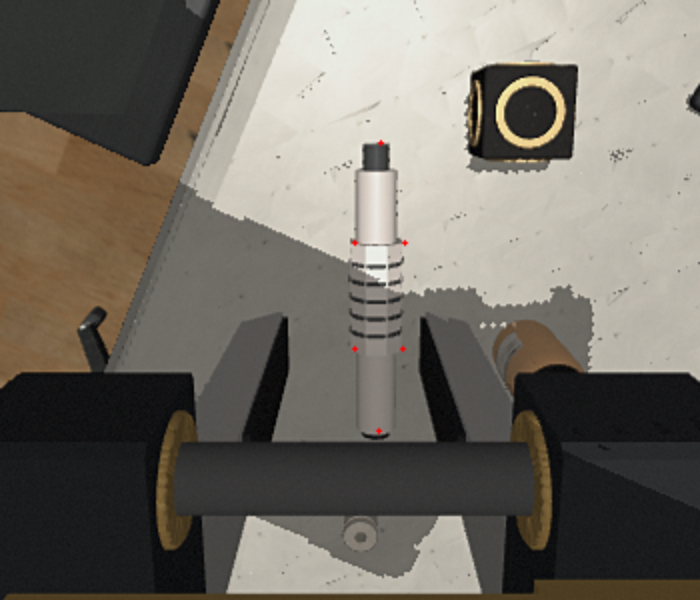

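Request:
{"api": "jog_arm", "payload": {
  "moves": [
    [[5,-2,-16,-0.2,-0.7,0],[4,-2,-16,-0.2,-0.6,0],[0,0,-22,0,0,0],[0,0,-15,0,0,0],[0,0,0,0,0,0]]
  ]
}}

```text
clock: 9.95
eef_pos: [489.8, -35.4, 36.0]
eef_rot: [-0.776, 1.569, -0.354]
wrist_force: [0.5, 0.2, 0.3]
finger_gap: 37.7
```

Run:
```python
from h import *
todo(np.array([487.6,-32.6,22]),toolR(0,24.8))
```

```text
d [ -2.2   2.8 -14. ] rot [0.04 0.11 0.66] F [0.5 0.2 0.3] gap 37.7 t 9.95
```

Request:
{"api": "jog_arm", "payload": {
  "moves": [
    [[-2,3,-5,0,0,0.5],[0,0,-5,0,0,0],[0,0,-2,0,0,0],[0,0,0,0,0,0]]
  ]
}}

```text
clock: 10.35
eef_pos: [488.8, -32.9, 25.0]
eef_rot: [-0.678, 1.567, -0.248]
wrist_force: [0.4, -0.2, -0.4]
finger_gap: 37.5
```

Run:
```python
from h import *
todo(np.array([487.6,-32.6,22]),toolR(0,24.8))
```

```text
d [-1.2  0.3 -3. ] rot [0.06 0.22 0.17] F [ 0.4 -0.2 -0.4] gap 37.5 t 10.35
```

Request:
{"api": "jog_arm", "payload": {
  "moves": [
    [[-1,0,-3,0,0,0],[0,0,0,0,0,0]]
  ]
}}

```text
clock: 10.55
eef_pos: [488.1, -32.9, 22.4]
eef_rot: [-0.661, 1.566, -0.231]
wrist_force: [-0.2, -1.0, -1.2]
finger_gap: 37.2
```

Request:
{"api": "jog_arm", "payload": {
  "moves": [
    [[0,0,0,0,0,0],[0,0,0,0,0,0],[0,0,0,0,0,0],[0,0,0,0,0,0]]
  ],
  "gripper": -1,
  "squeeze": 60
}}

```text
clock: 10.95
eef_pos: [488.3, -33.0, 22.7]
eef_rot: [-0.647, 1.565, -0.217]
wrist_force: [-0.7, -0.3, -2.0]
finger_gap: 18.8
```

Request:
{"api": "jog_arm", "payload": {
  "moves": [
    [[0,0,15,0,0,0],[0,0,45,0,0,0],[0,0,45,0,0,0],[0,0,45,0,0,0]]
  ]
}}

```text
clock: 11.35
eef_pos: [484.1, -32.4, 171.6]
eef_rot: [2.631, 1.563, 3.06]
wrist_force: [0.3, 0.2, -0.3]
finger_gap: 19.3
```

Run:
```python
from h import *
print(manip.read_state()['eef_pos'])
todo(seat+Rc[:,2]*120,toolR(39))
```

```text
[484.05636867 -32.40941905 171.57148418]
d [ 58.9 181.5  14.7] rot [  7.15 -39.11 -26.88] F [ 0.3  0.2 -0.3] gap 19.3 t 11.35
```

Request:
{"api": "jog_arm", "payload": {
  "moves": [
    [[2,26,8,1,-5.6,-3.8],[2,26,8,1,-5.6,-3.8],[2,26,8,1,-5.6,-3.8],[2,26,0,1,-5.6,-3.8],[2,26,0,1,-5.6,-3.8]]
  ]
}}

```text
clock: 11.85
eef_pos: [497.0, 98.8, 204.9]
eef_rot: [-0.066, 1.058, 0.01]
wrist_force: [1.6, -0.6, -1.4]
finger_gap: 19.4
```

Request:
{"api": "jog_arm", "payload": {
  "moves": [
    [[10,26,0,1,-5.6,-3.8],[10,25,0,1,-5.5,-3.8],[10,0,0,0,0,0],[0,0,0,0,0,0]]
  ]
}}

```text
clock: 12.25
eef_pos: [519.9, 133.7, 203.8]
eef_rot: [-0.032, 0.928, -0.057]
wrist_force: [0.4, 0.5, -0.4]
finger_gap: 19.1
```

Run:
```python
from h import *
todo(seat+Rc[:,2]*80,toolR(39))
```

```text
d [ 46.   14.  -50.3] rot [ 1.   -2.21 -1.51] F [ 0.4  0.5 -0.4] gap 19.1 t 12.25
```

Request:
{"api": "jog_arm", "payload": {
  "moves": [
    [[10,7,-10,0.5,-1.1,-0.7],[12,7,-13,0.5,-1.1,-0.7],[12,0,-13,0,0,0],[12,0,-13,0,0,0],[0,0,0,0,0,0]]
  ]
}}

```text
clock: 12.75
eef_pos: [568.7, 143.3, 153.9]
eef_rot: [-0.011, 0.894, -0.062]
wrist_force: [-1.3, 1.0, -1.6]
finger_gap: 19.1
```

Run:
```python
from h import *
todo(seat+Rc[:,2]*80,toolR(39))
s=manip.read_state();p=P("wrist");im,_=manip.camera("wrist");cv2.imwrite("pics/w5.png",im)
R=Ro.from_euler('xyz',s['eef_rot']).as_matrix()
for X in([12.5,60,0],[12.5,-60,0],[8.5,22,10],[8.5,22,-10]):
    q=proj(p,s['eef_pos']+R@X)[0];print(X,q.round(1));cv2.circle(im,tuple(int(round(v)) for v in q),1,(0,0,255),-1)
for X in([0,78,0],[0,36,0],[0,-32,0]):
    q=proj(p,seat+Rc@X)[0];print(X,q.round(1));cv2.circle(im,tuple(int(round(v)) for v in q),1,(0,255,0),-1)
cv2.imwrite("pics/v5.png",cv2.resize(im[60:300,120:400],(700,600)))
```

```text
d [-2.8  4.4 -0.3] rot [ 0.37 -0.24 -0.2 ] F [-1.3  1.  -1.6] gap 19.1 t 12.75
[12.5, 60, 0] [254.7 123.1]
[12.5, -60, 0] [255.  328.3]
[8.5, 22, 10] [273.7 196.6]
[8.5, 22, -10] [235.9 196.6]
[0, 78, 0] [244.7  87.7]
[0, 36, 0] [244.8 148.5]
[0, -32, 0] [244.9 237.2]
```

View pics/v5.png

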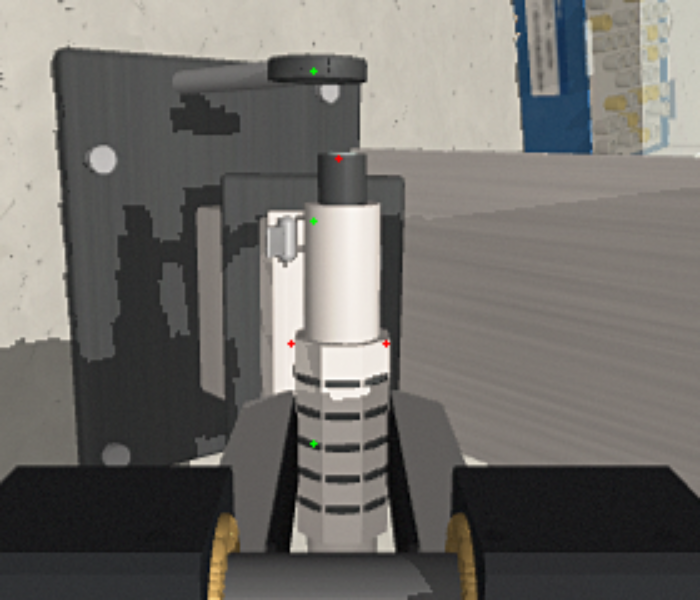

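Request:
{"api": "jog_arm", "payload": {
  "moves": [
    [[-3,4,0,0.3,-0.2,-0.2],[9,0,-13,0,0,0],[8,0,-12,0,0,0],[5,0,-7,0,0,0],[0,0,0,0,0,0]]
  ]
}}

```text
clock: 13.3
eef_pos: [587.1, 146.8, 126.5]
eef_rot: [-0.001, 0.886, -0.059]
wrist_force: [-0.3, -0.2, -1.1]
finger_gap: 19.7
```

Run:
```python
from h import *
todo(seat+Rc[:,2]*32,toolR(39));s=manip.read_state();print("in clip frame",(Rc.T@(s['eef_pos']-seat)).round(2))
```

```text
d [  6.3  -0.7 -12.3] rot [0.05 0.24 0.05] F [-0.3 -0.2 -1.1] gap 19.7 t 13.3
in clip frame [ 1.84  0.3  45.68]
```

Request:
{"api": "jog_arm", "payload": {
  "moves": [
    [[-2,0,-2,0,0.2,0],[5,0,-7,0,0,0],[4,0,-5,0,0,0],[0,0,0,0,0,0]]
  ]
}}

```text
clock: 13.7
eef_pos: [594.3, 147.1, 113.5]
eef_rot: [-0.001, 0.887, -0.059]
wrist_force: [0.2, -0.2, -1.0]
finger_gap: 19.4
```

```bash
cat > c.py <<'E'
from h import *
s=manip.read_state();z=Rc.T
print("clip",(z@(s['eef_pos']-seat)).round(2),"F",(z@s['wrist_force']).round(1),"rot",relrot(toolR(39)).round(2),"gap",round(s['finger_gap'],1),"t",s['clock'])
E
python3 c.py
```

```text
clip [ 0.27  0.95 30.9 ] F [-0.4 -0.1 -1. ] rot [0.03 0.15 0.03] gap 19.4 t 13.7
```

Request:
{"api": "jog_arm", "payload": {
  "moves": [
    [[0.5,-1,-3,0,0.1,0],[2,0,-3,0,0,0],[0,0,0,0,0,0]]
  ]
}}

```text
clock: 14.0
eef_pos: [597.2, 146.1, 107.4]
eef_rot: [-0.0, 0.889, -0.058]
wrist_force: [-1.5, 1.2, 1.1]
finger_gap: 19.1
```

```bash
python3 c.py
```

```text
clip [-0.78  0.14 24.23] F [-0.6  1.1  1.8] rot [0.02 0.08 0.03] gap 19.1 t 14.0
```

Aligned and at first contact. Push in small steps.

Request:
{"api": "jog_arm", "payload": {
  "moves": [
    [[2,0,-3,0,0,0]]
  ]
}}

```text
clock: 14.1
eef_pos: [599.4, 146.3, 105.2]
eef_rot: [0.0, 0.887, -0.058]
wrist_force: [-10.3, -0.3, 9.8]
finger_gap: 19.4
```

Request:
{"api": "jog_arm", "payload": {
  "moves": [
    [[2,0,-3,0,0,0]]
  ]
}}

```text
clock: 14.2
eef_pos: [601.3, 146.4, 102.4]
eef_rot: [0.0, 0.887, -0.058]
wrist_force: [-4.7, 0.1, 1.3]
finger_gap: 19.2
```

```bash
python3 c.py
```

```text
clip [-0.28  0.65 17.81] F [-3.1 -0.1  3.8] rot [-0.    0.18  0.02] gap 19.2 t 14.2
```

Request:
{"api": "jog_arm", "payload": {
  "moves": [
    [[1.5,0,-2.5,0,0,0]]
  ]
}}

```text
clock: 14.3
eef_pos: [602.7, 146.4, 99.7]
eef_rot: [0.0, 0.887, -0.058]
wrist_force: [-0.2, -0.1, -3.1]
finger_gap: 19.1
```

```bash
python3 c.py
```

```text
clip [-0.7   0.74 14.77] F [-1.9 -0.1 -2.4] rot [0.   0.16 0.02] gap 19.1 t 14.3
```

Request:
{"api": "jog_arm", "payload": {
  "moves": [
    [[1,0,-1.5,0,0,0]]
  ]
}}

```text
clock: 14.4
eef_pos: [603.8, 146.3, 97.9]
eef_rot: [0.0, 0.887, -0.058]
wrist_force: [-2.4, 0.7, 1.4]
finger_gap: 18.9
```

```bash
python3 c.py
```

```text
clip [-0.8   0.79 12.71] F [-1.1  0.6  2.6] rot [-0.    0.15  0.03] gap 18.9 t 14.4
```

Request:
{"api": "jog_arm", "payload": {
  "moves": [
    [[0,0,-0.5,0,0,0]]
  ]
}}

```text
clock: 14.5
eef_pos: [604.0, 146.4, 97.7]
eef_rot: [0.0, 0.887, -0.058]
wrist_force: [-10.0, -0.2, 10.3]
finger_gap: 19.1
```

```bash
python3 c.py
```

```text
clip [-0.79  0.82 12.41] F [-2.3 -0.8 14.1] rot [0.   0.18 0.02] gap 19.1 t 14.5
```

Request:
{"api": "jog_arm", "payload": {
  "moves": [
    [[0,0,0,0,0,0],[0,0,0,0,0,0],[0,0,0,0,0,0]]
  ],
  "gripper": -0.34
}}

```text
clock: 14.8
eef_pos: [604.4, 146.4, 98.2]
eef_rot: [0.001, 0.886, -0.057]
wrist_force: [0.0, 0.6, 0.2]
finger_gap: 31.0
```

Request:
{"api": "jog_arm", "payload": {
  "moves": [
    [[-6,0,8,0,0,0],[-17,1,25,0,0,0],[-26,1,37,0,0,0],[-26,1,37,0,0,0],[0,0,0,0,0,0]]
  ]
}}

```text
clock: 15.3
eef_pos: [524.8, 149.5, 209.3]
eef_rot: [0.004, 0.888, -0.054]
wrist_force: [0.3, -0.2, 0.2]
finger_gap: 30.8
```

Run:
```python
from h import *
p=P("wrist");im,dm=manip.camera("wrist")
o=im.copy()
for X in([0,60,0],[0,50,8],[0,-60,0],[10,0,4],[-10,0,4],[0,78,0]):
    q=proj(p,seat+Rc@X)[0];cv2.circle(o,tuple(int(round(v)) for v in q),1,(0,0,255),-1)
C=cloud(p,dm)
for y in(-52,-25,-20,20,25,45,52):
    h=8 if abs(y)>22 else 10
    u,v=proj(p,seat+Rc@[0,y,h])[0].round().astype(int)
    W=(C[v-1:v+2,u-8:u+9].reshape(-1,3)-seat)@Rc;print(y,"axis height z",(W[:,2].max()-h).round(2))
cv2.imwrite("pics/v6.png",cv2.resize(o[70:270,140:380],(720,600)))
t,_=manip.camera("side");cv2.imwrite("pics/side6.png",t)
```

```text
-52 axis height z 2.01
-25 axis height z 302.24
-20 axis height z 2.48
20 axis height z 300.24
25 axis height z 2.26
45 axis height z 1.5
52 axis height z 2.26
```

View pics/v6.png

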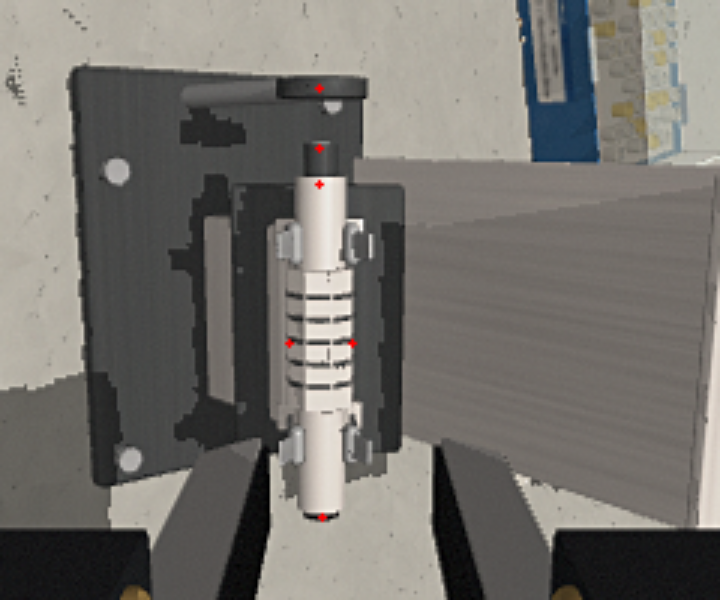

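Run:
```python
from h import *
import pickle
p=pickle.load(open("pics/w1.pkl","rb"));C=cloud(p,np.load("pics/w1.npy"))
for y in(-42,-25,-20,20,25,36):
    h=8 if abs(y)>22 else 10
    u,v=proj(p,seat+Rc@[0,y,h])[0].round().astype(int)
    W=(C[v-1:v+2,u-8:u+9].reshape(-1,3)-seat)@Rc;print(y,(np.sort(W[:,2])[::-1][:4]-h).round(2))
a=cv2.imread("pics/side0.png");b=cv2.imread("pics/side6.png")
cv2.imwrite("pics/v7.png",np.hstack([cv2.resize(i[150:300,190:390],(400,300)) for i in(a,b)]))
```

```text
-42 [264.45   1.19  -0.36  -0.99]
-25 [1.99 1.51 1.43 1.35]
-20 [2.45 2.38 2.29 1.83]
20 [2.39 1.81 1.72 1.65]
25 [264.45   2.14   2.13   1.84]
36 [2.27 1.85 1.74 1.73]
```

View pics/v7.png

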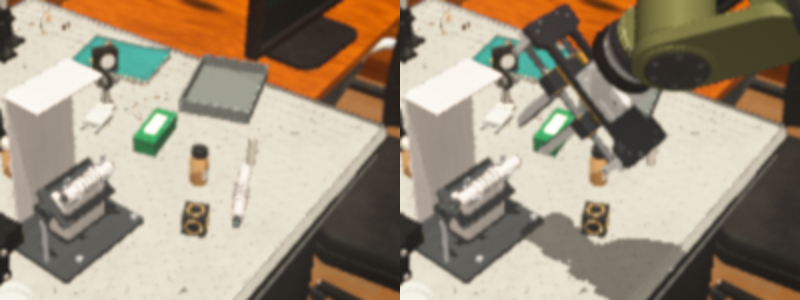

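The long module's measured height matches the short module's when it was seated, including the same bias of about 2 mm. The bystanders stand where they were. Handing in.

```bash
python3 -c "
from cell import manip
s=manip.read_state();print(s['wrist_force'],s['finger_gap'],s['clock']);print(manip.sign_off())"
```

```text
[-0.03344123 -0.3320983   0.42599283] 30.86380290765896 15.4
the job is handed in; nothing more can be done
None
```

The modules are swapped and the job is handed in at 15.4 s. The short module was pulled out along the clip axis and set down in the grey tray, released only after it touched the floor. The long module was then pressed into both clips, nose toward the ring.

- **Snap:** the push force peaked at about 14 N, dropped and went negative as the clips drew the module in, then rose against the rigid seat. After the first seat contact (2.6 N) I made one more 0.5 mm press to confirm it; that read 14 N, and I then released.
- **Seating:** in the last wrist picture the nose, tail and grip lie on the predicted seated pose. The measured height is the same along the length and matches the short module when it was seated. Both read about 2 mm high, which I take as camera bias.
- **Tray:** the wrist picture taken after release shows the short module lying flat on the tray floor. I did not look at it again later.
- **Bystanders:** the cube, slide box and the lower part of the vial look unmoved in the final side view. The arm hid part of the scene there, including the post and most of the tray.
- **End state:** gripper open, clear of everything, wrist force near 0 N.

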